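# Hold the parts washer's lid at its balance point for refitting the stay

## Task

The gas stay has come off the lid of the small-parts washer and I need both hands to refit it. Shut the washer down by its keys, one at a time, each pressed right down and let up again: stop first, then vent, then the lid release, and leave the start key alone. Then lift the lid by its bow handle, without dropping it or letting it go over backwards, to the point where it balances over its hinge, leaning a little back past upright, and keep hold of the handle there: your program finishes while still holding it. Leave the things lying about as they are.

Things in the scene. Friction and masses are not known exactly. Their poses are not given: they have to be found in the camera images.
- washer_hinge (a point): Middle of the lid's hinge axis, 112 mm above the bench, at the back of a small grey parts washer fixed to the bench (tank 150 x 220 mm, rim 95 mm high, windowed lid, key console along its right side as the robot sees it). x points to the washer's back, y along the hinge to the left, z up; the washer is level and turned by some yaw.
- lid (a joint): Lid angle in rad: 0 shut, growing as the front edge swings up and back; rear stop at 2.15. Caught it reads about 0; the release key lets a sprung pin lift it to about 0.11, where it rests. Lid and handle weigh about 0.6 kg on a nearly free hinge: below 1.73 (99 degrees) it falls shut, beyond it falls back onto the stop, at 1.73 it balances.
- lid_handle: Round steel grip tube of the lid's bow handle, 14 mm thick, 100 mm long, parallel to the hinge, turning freely on a bow whose arms stand 120 mm apart, 43 mm in front of the lid's edge in the lid's plane. Origin mid-tube, 202 mm from the hinge axis (shut: 202 mm in front, 12 mm below); y along the tube. A gripper pointing down can straddle it at any lid angle.
- stop_key (a joint): Travel of the stop key in m: 0 up, 0.006 fully down; springs back (about 1.5 N to start it, 5 N to hold it down).
- stop_key_top (a point): Centre of the top of the stop key (moves with it): the black mushroom head, 32 mm across, the third of the four keys counted from the front of the console and the tallest, 105 mm above the bench when up.
- vent_key (a joint): Travel of the vent key in m: 0 up, 0.006 fully down; springs back like the stop key.
- vent_key_top (a point): Centre of the top of the vent key: the black square key, 20 x 20 mm, second from the front, 99 mm above the bench.
- release_key (a joint): Travel of the lid release key in m: 0 up, 0.006 fully down; springs back like the others and takes about the same force. Pressed past about 0.004 it draws the lid's catch, and the lid springs up 0.11 rad within half a second.
- release_key_top (a point): Centre of the top of the lid release key: the black ribbed bar, 16 mm front to back, 40 mm wide, the frontmost key, 99 mm above the bench. The keys stand about 40 mm apart in a row from front to back, 172 mm to the right of the washer's middle line.
- start_key (a joint): Travel of the start key in m: 0 up; the small round black key, 14 mm across, rearmost, to be left alone.
- gas_stay: Loose bystander: the gas stay that came off, a dark tube with a bright rod and black end sockets, 190 mm long and 18 mm thick, lying on the bench to the left of the washer. Origin under its middle.
- carburettor: Loose bystander: a grey metal carburettor, 126 x 57 x 114 mm, standing on the bench at the left of the washer, towards its back. Origin under its middle.
- spanner_10: Loose bystander: a chromed combination spanner 160 mm long, 8 mm thick, lying on the bench to the left of the gas stay. Origin under its middle.
- spray_can: Loose bystander: a white and blue spray can, 66 mm across and 214 mm tall, standing on the bench to the right of the console. Origin under its middle.

How it is judged:
On the way, in this order (a step that is already met when the one before it is completed fails the run):
1. the stop key is pressed right down, the other keys up (value of joint stop_key above 0.0045 m and value of joint each of vent_key, release_key below 0.0015 m), for 0.05 s.
2. the vent key is pressed right down, the other keys up (value of joint vent_key above 0.0045 m and value of joint each of stop_key, release_key below 0.0015 m), for 0.05 s.
3. the lid release key is pressed right down, the other keys up (value of joint release_key above 0.0045 m and value of joint each of stop_key, vent_key below 0.0015 m), for 0.05 s.
4. the lid is lifted half way by its handle (value of joint lid above 0.8 rad and contact force between the fingers and lid_handle above 0.5 N), for 0.05 s.
At the end, for the whole second after the job is handed in: The lid stands still at its balance point, its joint between 1.66 and 1.80 rad (1.73 within 4 degrees), the robot's fingers still hold its handle, and all four keys are up (value of joint lid between 1.66 and 1.8 rad and velocity of joint lid between -0.05 and 0.05 rad/s and contact force between the fingers and lid_handle above 0.5 N and value of joint each of stop_key, vent_key, release_key, start_key below 0.0015 m); the arm keeps its last pose, push and grip.
It fails at once if the start key is pressed (value of joint start_key above 0.002 m).
It fails at once if the lid goes over backwards (value of joint lid above 1.95 rad).
It fails at once if the lid is dropped (velocity of joint lid below -2.5 rad/s).
It fails at once if two keys are pressed at once (value of joint each of stop_key, vent_key above 0.003 m or value of joint each of vent_key, release_key above 0.003 m or value of joint each of stop_key, release_key above 0.003 m).
It fails at once if something lying about is moved by more than 20 mm (distance of any of gas_stay, carburettor, spanner_10, spray_can from where it was at the start of the episode above 0.02 m).
It also fails if it takes over 61 s, if anything falls off the work surface, if the arm or the gripper's body presses on something with over 40 N, if the wrist force passes 120 N, or if a joint passes its speed limit or range.

## Robot

A 7-joint arm with a two-finger parallel gripper is mounted at the origin on a cart in front of the work surface, level with it; the furniture and walls round the work are solid. World frame = base frame: x ahead of the robot, y to its left, z up, the work surface at z = 0. Lengths are in m, angles in rad, forces in N, time in s.
With the tool pointing down it reaches from about 0.425 to 1.025 m from the base axis. Payload 3.6 kg.
Tool frame: the origin (TCP) lies on the centre line of the jaws, within the pads' length; the fingertips stand arm.nose_length ahead of it and the grasp point (between the pads) lies 6 mm ahead of it (arm.nose_length is the distance from the TCP to the fingertips, in m); z points along the fingers, y is the line along which they close (so a half turn about z gives the same grasp; the last joint's range is limited). The gripper opens to 85 mm and grips with 20 to 120 N. Pads are 22 mm wide; open, the fingers measure 114 mm over their backs; the gripper's body (76 mm by 85 mm) begins 54 mm behind the grasp point. The pads swing forward as they close: fully open they stand 13 mm farther back than shut.
Start: joints at [1.232, 0.591, 0.048, 1.609, -0.033, 0.943, -0.034], TCP at [0.176, -0.703, 0.256] pointing down, gripper open.
Joint ranges: [-2.69, 2.69], [-0.47, 2.24], [-1.27, 1.36], [0.19, 2.51], [-1.53, 4.68], [0.08, 2.07], [-3.09, 3.09]. Speed limits (rad/s): [2.57, 2.57, 3.14, 3.14, 3.14, 3.14, 3.14].

## Interface

Orientations are given as a 3x3 rotation matrix whose columns are the frame's x, y, z axes.
In Python, from bench import arm gives the robot as it stands.
- The arm moves only by the tool jog_arm, called after "Emit:" by a JSON object that holds its "method" and its "body". Schema: {"type":"object","properties":{"motion":{"type":"array","items":{"type":"number"},"minItems":5,"maxItems":25},"only":{"type":"string"},"quiet":{"type":"boolean"},"lines":{"type":"string"}},"required":["motion"],"additionalProperties":false}. motion is one flat list of numbers that holds 1 to 5 rows one after another, with no inner brackets; each row has 5 numbers: dx, dy, dz in a scale on which 1.0 is 750 mm, then a turn about the tool's z in parts of the range, where 1.0 means pi/2 rad, then the opening from 0.0 (shut) to 1.0 (fully open); each row is the pose to reach, as a shift and turn from the pose commanded when the call began, along the tool's axes at that moment; what a row does not reach only later rows make up. A row lasts 1/10 s, in which the tool goes at most 0.05 m and 0.15 rad, less where a joint would pass 70% of its speed; a pose out of reach is approached as far as the arm can. The fingers move at their own pace and stop on an object; the grip force is fixed at half the most. Time passes only in rows, so rows that do not move let the fingers close. The tool returns the time, the measured TCP pose, the force, the opening and the grip force at its end. only (a regular expression) keeps the lines of the reply that match it, lines (a string "A,B") keeps lines A to B, and quiet returns only ok. No shift or turn number may pass 1 either way. Input that does not fit is refused with a message, and nothing moves.
- arm.read_state(): the state, without advancing time (a new reading comes with each control period).
- arm.get_image(name): name is "side" or "top"; returns a dict with "img" (420x560x3 uint8, red, green, blue), "fx", "fy", "cx", "cy" (pixels), "world_to_cam" (4x4, takes a point from world to camera coordinates). Camera axes: x right, y up, looking along -z (the intrinsics and any distortion apply to the point x, -y, -z); pixel columns grow to the right and rows downward; lengths in m; the calibration is good to about 2 mm. A picture is of the moment at which its call begins. There is no depth.
- arm.sign_off(): hands the job in; it is judged then, once.
The state is a dict: "t": time; "joint_positions": joint angles; "joint_velocities": joint speeds; "tau": joint torques, N m; "tool_pos": TCP position; "eef_rot": TCP orientation; "contact_force": force on the tool from outside, world axes, zero at the start; "wrist_torque": the same for the moment, N m; "gripper_width": opening from 0.0 (shut) to 1.0 (fully open); "gripper_force": force on a finger pad.
Only numpy, scipy, OpenCV 4.12 (cv2) and the standard library are available. Lean on these libraries where they do the work, as an engineer would, in place of code of your own. Each camera call takes 0.05 s, during which the arm holds its last target. There are 200 camera calls.

## Working session

There is one attempt and no reset: what is moved stays moved. The work goes in short steps, Python scripts to look and compute and a tool call to move; the robot and the scene stay as the last step left them, time stands still between calls to the robot, and variables do not carry over. Pictures are saved under pics/ and viewed, at most 10 in all, crops included, and the job is handed in when it is done.

```bash
mkdir -p pics; ls; python3 - <<'E'
from bench import arm
import cv2, numpy as np
s=arm.read_state()
print(s['t'],s['tool_pos'],np.round(s['eef_rot'],4),s['gripper_width'],s['contact_force'],arm.nose_length)
for n in('side','top'):
    d=arm.get_image(n); cv2.imwrite(f'pics/{n}0.png',d['img'][:,:,::-1])
    print(n,d['fx'],d['fy'],d['cx'],d['cy'],np.round(d['world_to_cam'],4).tolist(),[k for k in d])
E
```

```text
pics
0.0 [ 0.17556848 -0.70261616  0.25512547] [[ 9.702e-01  2.425e-01 -6.000e-04]
 [ 2.425e-01 -9.702e-01  2.200e-03]
 [-1.000e-04 -2.300e-03 -1.000e+00]] 1.001130883182999 [-0.19157147  0.1400658  -0.26185239] 0.025
side 385.25001038016813 385.25001038016813 277.79558107382974 207.96836284280175 [[-0.8062, -0.5917, 0.0015, 0.4862], [0.2709, -0.3669, 0.8899, -0.2017], [-0.526, 0.7178, 0.4561, -0.9769], [0.0, 0.0, 0.0, 1.0]] ['img', 'fx', 'fy', 'cx', 'cy', 'world_to_cam']
top 436.41856217361345 436.41856217361345 284.05019112497325 209.33389205388977 [[-0.0064, -0.9998, -0.0206, 0.0766], [0.9837, -0.01, 0.1796, -0.5608], [-0.1797, -0.0191, 0.9835, -1.2397], [0.0, 0.0, 0.0, 1.0]] ['img', 'fx', 'fy', 'cx', 'cy', 'world_to_cam']
```

View pics/top0.png

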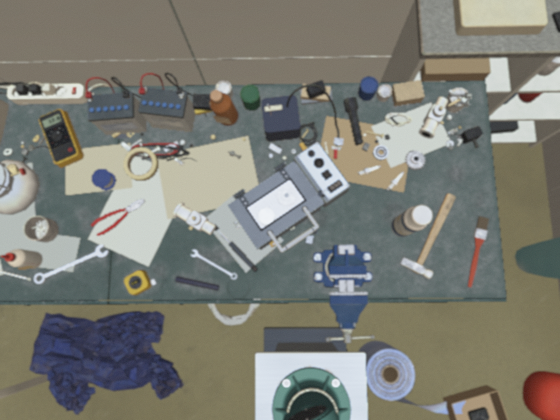

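View pics/side0.png

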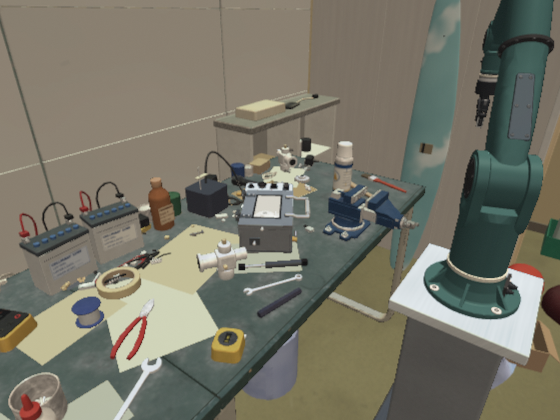

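The top view shows the washer at about (290,200), its handle at (297,232) and the console at (320,172). I'll zoom in.

```bash
python3 - <<'E'
import cv2
a=cv2.imread('pics/top0.png')[125:275,190:390]; cv2.imwrite('pics/t1.png',cv2.resize(a,(800,600),interpolation=cv2.INTER_CUBIC))
a=cv2.imread('pics/side0.png')[170:270,220:345]; cv2.imwrite('pics/s1.png',cv2.resize(a,(750,600),interpolation=cv2.INTER_CUBIC))
E
```

```text
(no output)
```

View pics/t1.png

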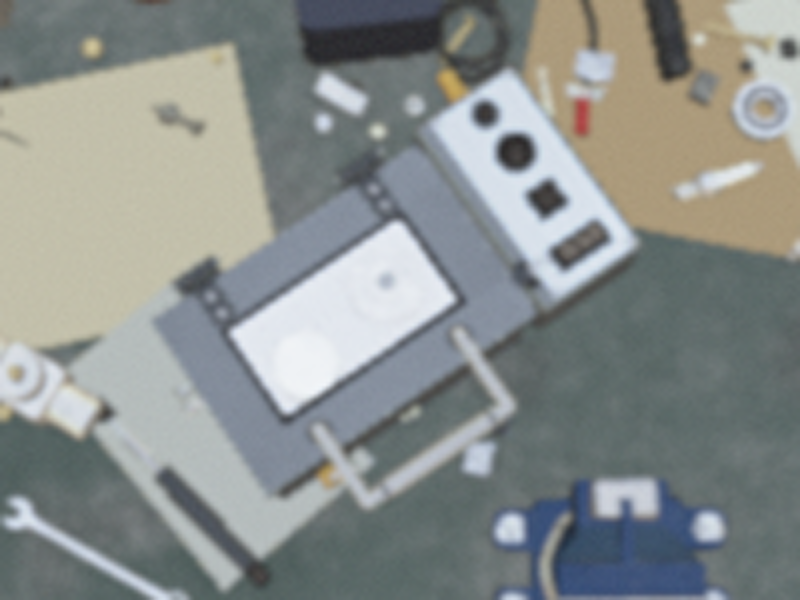

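View pics/s1.png

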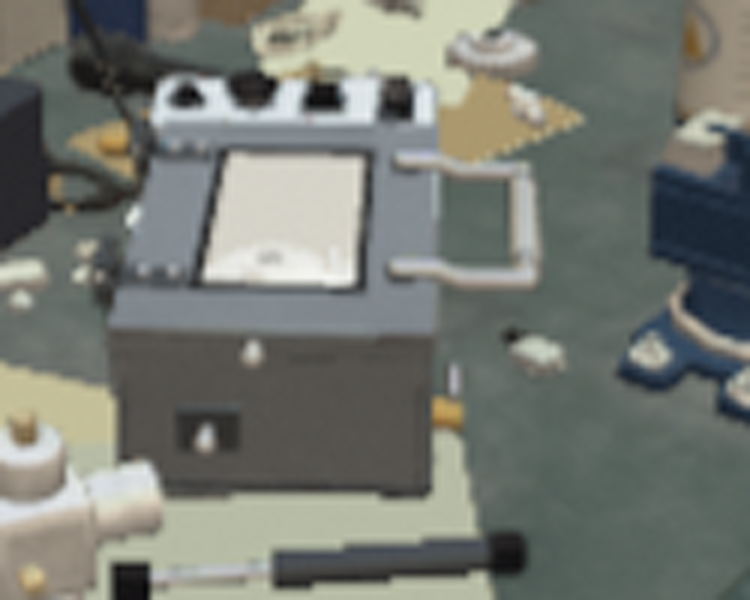

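The crops give keys at (485,112), (516,151), (547,197) and (580,245) in the top view, with the tube running from (372,500) to (510,405). In the side view the tube's middle is about (522,222). Next I fit the washer pose.

```bash
cat > h.py <<'E'
import numpy as np, json
from scipy.optimize import least_squares
from bench import arm
CAM={'side':(385.25,277.796,207.968,[[-0.8062,-0.5917,0.0015,0.4862],[0.2709,-0.3669,0.8899,-0.2017],[-0.526,0.7178,0.4561,-0.9769]]),
'top':(436.4186,284.05,209.334,[[-0.0064,-0.9998,-0.0206,0.0766],[0.9837,-0.01,0.1796,-0.5608],[-0.1797,-0.0191,0.9835,-1.2397]])}
def proj(n,p):
    f,cx,cy,M=CAM[n]; q=np.array(M)@np.r_[p,1]
    return np.array([cx+f*q[0]/-q[2], cy-f*q[1]/-q[2]])
def plane(n,uv,z):
    return least_squares(lambda q:proj(n,[q[0],q[1],z])-uv,[.6,0]).x
def togo(target,yaw=None):
    """shift in tool axes (and turn) from the measured pose to the target"""
    s=arm.read_state(); R=np.array(s['eef_rot']); d=R.T@(np.array(target)-s['tool_pos'])
    y=np.array([np.cos(yaw),np.sin(yaw),0]) if yaw is not None else R[:,1]
    b=R.T@y; a=np.arctan2(-b[0],b[1]); a=(a+np.pi/2)%np.pi-np.pi/2
    return np.round(d,4),round(a,4)
E
python3 - <<'E'
from h import *
top=lambda u,v:np.array([(u+.5)/4-.5+190,(v+.5)/4-.5+125])
sd=lambda u,v:np.array([(u+.5)/6-.5+220,(v+.5)/6-.5+170])
T={'start':((485,112),.099),'stop':((516,151),.105),'vent':((547,197),.099),'rel':((580,245),.099),'tube':((441,452),.1),'L':((372,500),.1),'R':((510,405),.1)}
S={'start':(187,90),'stop':(254,80),'vent':(323,88),'rel':(397,86),'tube':(522,222)}
for k,(c,z) in T.items():
    p=plane('top',top(*c),z); print(k,'top',p.round(4),'side',plane('side',sd(*S[k]),z).round(4) if k in S else '')
# fit: hx,hy,yaw,x offset of stop key
loc=lambda q,dz=0:{'tube':(-.202,0,.1),'L':(-.202,.06,.1),'R':(-.202,-.06,.1),'start':(q[3]+.04,-.172,.099),'stop':(q[3],-.172,.105),'vent':(q[3]-.04,-.172,.099),'rel':(q[3]-.08,-.172,.099)}
def W(q,l):
    c,s=np.cos(q[2]),np.sin(q[2]); return np.array([q[0]+c*l[0]-s*l[1],q[1]+s*l[0]+c*l[1],l[2]])
def res(q):
    L=loc(q); r=[proj('top',W(q,L[k]))-top(*T[k][0]) for k in T]
    r+=[.5*(proj('side',W(q,L[k]))-sd(*S[k])) for k in S if k!='start']
    return np.ravel(r)
o=least_squares(res,[.65,.1,.5,-.05],loss='soft_l1'); q=o.x
print('hinge,yaw',q.round(4)); print(o.fun.reshape(-1,2).round(2).tolist())
for k,l in loc(q).items(): print(k,W(q,l).round(4))
json.dump(q.tolist(),open('fit.json','w'))
t=W(q,loc(q)['stop'])
print(togo([*t[:2],.2],q[2]),togo([*t[:2],.2],q[2]+np.pi/2))
E
```

```text
start top [ 0.7199 -0.0082] side [0.7153 0.0024]
stop top [ 0.6884 -0.0298] side [ 0.6849 -0.0204]
vent top [ 0.6555 -0.0518] side [ 0.6551 -0.0455]
rel top [ 0.6197 -0.0745] side [ 0.6231 -0.0728]
tube top [0.4713 0.0271] side [0.4733 0.0309]
L top [0.438  0.0757] side 
R top [ 0.5042 -0.022 ] side 
hinge,yaw [ 0.636   0.144   0.6133 -0.0574]
[[-0.52, -0.29], [-0.01, 0.11], [0.34, 0.04], [0.4, -1.01], [-0.23, 0.16], [-0.37, 0.59], [-0.25, -0.43], [0.49, -0.54], [0.61, -0.35], [0.3, -0.13], [0.62, -0.08]]
tube [0.4708 0.0277 0.1   ]
L [0.4363 0.0768 0.1   ]
R [ 0.5054 -0.0214  0.1   ]
start [ 0.7208 -0.0067  0.099 ]
stop [ 0.6881 -0.0297  0.105 ]
vent [ 0.6554 -0.0527  0.099 ]
rel [ 0.6227 -0.0758  0.099 ]
(array([ 0.6604, -0.5286,  0.0563]), np.float64(1.2023)) (array([ 0.6604, -0.5286,  0.0563]), np.float64(-0.3685))
```

The manual's scale: shifts go in shares of 750 mm and turns go in shares of pi/2 rad. Converting my numbers, 0.66 m / 0.75 = 0.88, -0.05 m / 0.75 = -0.0667.

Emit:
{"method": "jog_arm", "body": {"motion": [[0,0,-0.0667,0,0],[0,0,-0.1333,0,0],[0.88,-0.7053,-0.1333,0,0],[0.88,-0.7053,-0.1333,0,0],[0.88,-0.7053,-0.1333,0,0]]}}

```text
refused: motion[0]: [0, 0, -0.0667, 0, 0] is not of type 'number' (schema: type "number"). Nothing was moved.
```

I used the wrong layout. The manual says one flat list, 5 numbers to a row, no inner brackets; once more.

Emit:
{"method": "jog_arm", "body": {"motion": [0,0,-0.0667,0,0,0,0,-0.1333,0,0,0.88,-0.7053,-0.1333,0,0,0.88,-0.7053,-0.1333,0,0,0.88,-0.7053,-0.1333,0,0]}}

```text
t: 0.6
tool_pos: [0.2672, -0.5826, 0.3563]
eef_rot: [[0.97, 0.241, 0.0], [0.241, -0.97, -0.0], [0.0, 0.0, -1.0]]
contact_force: [1.7, -0.2, -0.2]
gripper_width: 0.149
gripper_force: 0.0
```

Emit:
{"method": "jog_arm", "body": {"motion": [0.76,-0.608,0,0,0,0.76,-0.608,0,0,0,0.76,-0.608,0,0,0,0.76,-0.608,0,0,0,0.76,-0.608,0,0,0]}}

```text
t: 1.1
tool_pos: [0.4187, -0.3832, 0.356]
eef_rot: [[0.97, 0.242, -0.0], [0.242, -0.97, 0.0], [-0.0, -0.0, -1.0]]
contact_force: [0.8, -0.8, 0.6]
gripper_width: 0.001
gripper_force: 0.0
```

```bash
python3 -c "
from h import *
print(togo([.6881,-.0297,.2],.6133))"
```

```text
(array([ 0.347 , -0.2776,  0.156 ]), np.float64(1.2022))
```

In the tool's units: 0.34 m / 0.75 = 0.4533, -0.272 m / 0.75 = -0.3627, -0.75 rad / 1.5708 = -0.4775.

Emit:
{"method": "jog_arm", "body": {"motion": [0.4533,-0.3627,0,-0.0955,0,0.4533,-0.3627,0,-0.191,0,0.4533,-0.3627,0,-0.2865,0,0.4533,-0.3627,0,-0.382,0,0.4533,-0.3627,0,-0.4775,0]}}

```text
t: 1.6
tool_pos: [0.5702, -0.1846, 0.356]
eef_rot: [[0.54, 0.842, -0.001], [0.842, -0.54, -0.0], [-0.0, -0.0, -1.0]]
contact_force: [0.4, -0.1, -0.5]
gripper_width: -0.0
gripper_force: 0.0
```

Emit:
{"method": "jog_arm", "body": {"motion": [0,0,0,-0.0955,0,0,0,0,-0.191,0,0,0,0,-0.2865,0,0,0,0,-0.382,0,0,0,0,-0.4775,0]}}

```text
t: 2.1
tool_pos: [0.5692, -0.1863, 0.3557]
eef_rot: [[-0.179, 0.984, -0.001], [0.984, 0.179, 0.0], [0.0, -0.001, -1.0]]
contact_force: [-0.4, -0.5, 0.2]
gripper_width: 0.002
gripper_force: 0.0
```

Emit:
{"method": "jog_arm", "body": {"motion": [0,0,0,-0.0955,0,0,0,0,-0.191,0,0,0,0,-0.2801,0,0,0,0,-0.2801,0]}}

```text
t: 2.5
tool_pos: [0.5692, -0.1865, 0.3557]
eef_rot: [[-0.576, 0.818, -0.001], [0.818, 0.576, 0.001], [0.001, -0.001, -1.0]]
contact_force: [0.1, -0.3, -0.6]
gripper_width: -0.001
gripper_force: 0.0
```

```bash
python3 -c "
from h import *
print(togo([.6881,-.0297,.2],.6133),arm.read_state()['joint_positions'])"
```

```text
(array([0.0596, 0.1876, 0.1557]), np.float64(0.0002)) [ 0.64678414  0.3749338  -0.54552542  1.77714037  0.22011057  1.05170078
  0.63541023]
```

In the tool's units: 0.188 m / 0.75 = 0.2507, 0.06 m / 0.75 = 0.08.

Emit:
{"method": "jog_arm", "body": {"motion": [0.08,0.2507,0,0,0,0.08,0.2507,0,0,0,0.08,0.2507,0,0,0,0.08,0.2507,0,0,0,0.08,0.2507,0.0667,0,0]}}

```text
t: 3.0
tool_pos: [0.6967, -0.0177, 0.3136]
eef_rot: [[-0.581, 0.813, 0.02], [0.814, 0.581, 0.008], [-0.004, 0.021, -1.0]]
contact_force: [0.7, 1.1, -1.1]
gripper_width: -0.002
gripper_force: 0.0
```

Emit:
{"method": "jog_arm", "body": {"motion": [0,0,0.0667,0,0,0,0,0.1333,0,0,0,0,0.2,0,0,0,0,0.2133,0,0,0,0,0.2133,0,0]}}

```text
t: 3.5
tool_pos: [0.6874, -0.0292, 0.1445]
eef_rot: [[-0.575, 0.818, -0.004], [0.818, 0.575, -0.0], [0.002, -0.004, -1.0]]
contact_force: [1.1, -0.3, 0.3]
gripper_width: 0.0
gripper_force: 0.0
```

```bash
python3 -c "
from h import *
import cv2
print(togo([.6881,-.0297,.130],.6133))
for n,b in(('top',(150,225,285,385)),('side',(100,240,200,340))):
    d=arm.get_image(n)['img'][b[0]:b[1],b[2]:b[3],::-1]
    cv2.imwrite(f'pics/{n}2.png',cv2.resize(d,None,fx=4,fy=4,interpolation=cv2.INTER_CUBIC))
a=[cv2.imread(f'pics/{n}2.png') for n in('top','side')]
h=max(i.shape[0] for i in a); cv2.imwrite('pics/both2.png',cv2.resize(np.hstack([cv2.copyMakeBorder(i,0,h-i.shape[0],0,0,0) for i in a]),(800,480)))
"
```

```text
(array([-0.0009,  0.0003,  0.0145]), np.float64(-0.0008))
```

View pics/both2.png

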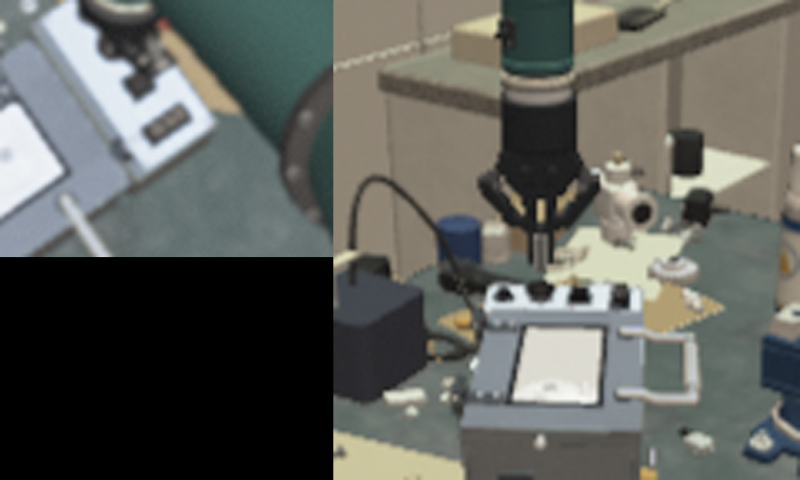

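The fingers at (540,262) stand right over the stop key at (540,290).

In the tool's units: 0.021 m / 0.75 = 0.028, 0.018 m / 0.75 = 0.024.

Emit:
{"method": "jog_arm", "body": {"motion": [0,0,0.016,0,0,0,0,0.024,0,0,0,0,0.028,0,0,0,0,0.028,0,0,0,0,0.028,0,0]}}

```text
t: 4.1
tool_pos: [0.6897, -0.029, 0.1263]
eef_rot: [[-0.576, 0.817, 0.002], [0.817, 0.576, -0.0], [-0.001, 0.002, -1.0]]
contact_force: [1.3, 0.4, 3.4]
gripper_width: -0.001
gripper_force: 1.7
```

In the tool's units: 0.004 m / 0.75 = 0.0053, 0.003 m / 0.75 = 0.004.

Emit:
{"method": "jog_arm", "body": {"motion": [0,0,0.004,0,0,0,0,0.0053,0,0,0,0,0.0053,0,0,0,0,0.0053,0,0]}}

```text
t: 4.5
tool_pos: [0.6898, -0.029, 0.1236]
eef_rot: [[-0.576, 0.817, 0.002], [0.817, 0.576, -0.001], [-0.002, 0.001, -1.0]]
contact_force: [-1.4, -1.3, 12.3]
gripper_width: 0.001
gripper_force: 6.4
```

In the tool's units: -0.045 m / 0.75 = -0.06, -0.04 m / 0.75 = -0.0533.

Emit:
{"method": "jog_arm", "body": {"motion": [0,0,-0.0333,0,0,0,0,-0.06,0,0,0,-0.0533,-0.06,0,0,0,-0.0533,-0.06,0,0,0,-0.0533,-0.06,0,0]}}

```text
t: 5.0
tool_pos: [0.6543, -0.0533, 0.1655]
eef_rot: [[-0.575, 0.818, -0.003], [0.818, 0.575, -0.001], [0.001, -0.003, -1.0]]
contact_force: [0.9, 0.3, 0.1]
gripper_width: 0.002
gripper_force: 0.0
```

```bash
python3 -c "
from h import *
print(togo([.6554,-.0527,.124],.6133))"
```

```text
(array([-0.0002,  0.0013,  0.0415]), np.float64(-0.0009))
```

In the tool's units: 0.0515 m / 0.75 = 0.0687, 0.048 m / 0.75 = 0.064.

Emit:
{"method": "jog_arm", "body": {"motion": [0,0.0013,0.0333,0,0,0,0.0013,0.0533,0,0,0,0.0013,0.064,0,0,0,0.0013,0.0687,0,0,0,0.0013,0.0687,0,0]}}

```text
t: 5.5
tool_pos: [0.6565, -0.0505, 0.1178]
eef_rot: [[-0.577, 0.817, -0.002], [0.817, 0.577, -0.002], [-0.0, -0.003, -1.0]]
contact_force: [-8.4, -1.2, 21.1]
gripper_width: -0.001
gripper_force: 10.8
```

Emit:
{"method": "jog_arm", "body": {"motion": [0,0,0,0,0,0,0,0,0,0]}}

```text
t: 5.7
tool_pos: [0.6565, -0.0505, 0.1179]
eef_rot: [[-0.577, 0.817, -0.002], [0.817, 0.577, -0.001], [-0.0, -0.002, -1.0]]
contact_force: [-7.3, -0.5, 20.4]
gripper_width: 0.002
gripper_force: 10.4
```

In the tool's units: -0.05 m / 0.75 = -0.0667, -0.041 m / 0.75 = -0.0547.

Emit:
{"method": "jog_arm", "body": {"motion": [0,0,-0.0333,0,0,0,0,-0.0667,0,0,0,-0.0547,-0.0667,0,0,0,-0.0547,-0.0667,0,0,0,-0.0547,-0.0667,0,0]}}

```text
t: 6.2
tool_pos: [0.6224, -0.0759, 0.1644]
eef_rot: [[-0.575, 0.818, -0.001], [0.818, 0.575, -0.0], [0.0, -0.001, -1.0]]
contact_force: [-0.1, 0.6, 0.1]
gripper_width: -0.003
gripper_force: 0.0
```

```bash
python3 -c "
from h import *
print(togo([.6227,-.0758,.124],.6133))"
```

```text
(array([-0.0001,  0.0003,  0.0404]), np.float64(-0.0005))
```

In the tool's units: 0.049 m / 0.75 = 0.0653, 0.046 m / 0.75 = 0.0613.

Emit:
{"method": "jog_arm", "body": {"motion": [0,0,0.0333,0,0,0,0,0.052,0,0,0,0,0.0613,0,0,0,0,0.0653,0,0,0,0,0.0653,0,0]}}

```text
t: 6.7
tool_pos: [0.6234, -0.0741, 0.1179]
eef_rot: [[-0.577, 0.817, -0.002], [0.817, 0.577, -0.001], [-0.0, -0.002, -1.0]]
contact_force: [-6.4, 0.6, 17.2]
gripper_width: 0.001
gripper_force: 8.3
```

Emit:
{"method": "jog_arm", "body": {"motion": [0,0,0,0,0,0,0,0,0,0]}}

```text
t: 6.9
tool_pos: [0.6233, -0.0741, 0.1179]
eef_rot: [[-0.577, 0.817, -0.001], [0.817, 0.577, -0.001], [-0.0, -0.001, -1.0]]
contact_force: [-5.6, 0.2, 15.8]
gripper_width: -0.002
gripper_force: 8.0
```

In the tool's units: -0.1 m / 0.75 = -0.1333, -0.05 m / 0.75 = -0.0667.

Emit:
{"method": "jog_arm", "body": {"motion": [0,0,-0.0667,0,0.45,0,0,-0.1333,0,0.45,0,0,-0.1333,0,0.45]}}

```text
t: 7.2
tool_pos: [0.6285, -0.0736, 0.2227]
eef_rot: [[-0.577, 0.817, 0.013], [0.817, 0.577, 0.0], [-0.008, 0.011, -1.0]]
contact_force: [0.7, 0.2, 0.0]
gripper_width: 0.453
gripper_force: 0.0
```

```bash
python3 -c "
from h import *
import cv2
print(togo([.4708,.0277,.21],.6133), arm.read_state()['gripper_width'])
d=arm.get_image('side')['img'][170:260,225:345,::-1]
cv2.imwrite('pics/side3.png',cv2.resize(d,None,fx=6,fy=6,interpolation=cv2.INTER_CUBIC))
"
```

```text
(array([ 0.1738, -0.0705,  0.0106]), np.float64(0.0014)) 0.45291962059727287
```

View pics/side3.png

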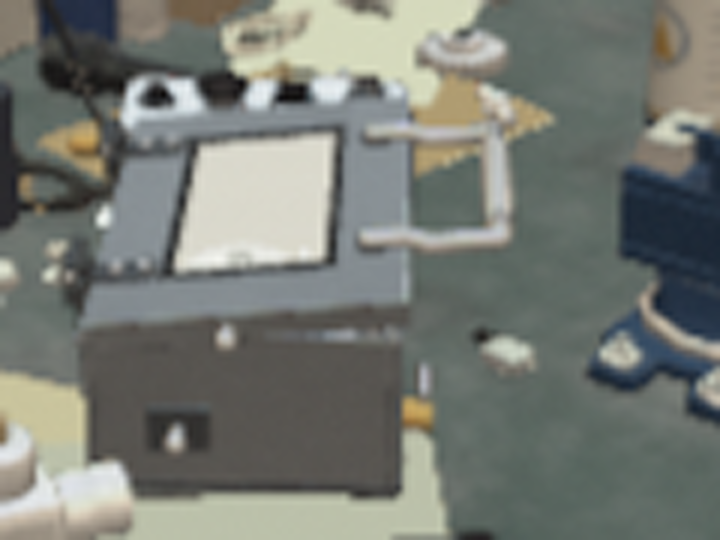

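The lid has sprung open, with its gap visible at (330,330). The tube's middle is at about (496,178).

In the tool's units: 0.174 m / 0.75 = 0.232, -0.07 m / 0.75 = -0.0933.

```bash
python3 -c "
from h import *
print(proj('side',[.4708,.0277,.122]),225+496.5/6-.5,170+178.5/6-.5)"
```

```text
[308.11738267 199.8391565 ] 307.25 199.25
```

Emit:
{"method": "jog_arm", "body": {"motion": [0.232,-0.0933,0,0,0.45,0.232,-0.0933,0,0,0.45,0.232,-0.0933,0,0,0.45,0.232,-0.0933,0,0,0.45,0.232,-0.0933,0,0,0.45]}}

```text
t: 7.75
tool_pos: [0.4594, 0.0293, 0.2144]
eef_rot: [[-0.582, 0.813, -0.008], [0.813, 0.582, -0.001], [0.003, -0.007, -1.0]]
contact_force: [0.5, -0.2, 0.2]
gripper_width: 0.449
gripper_force: 0.0
```

Emit:
{"method": "jog_arm", "body": {"motion": [0,0,0,0,0.45]}}

```text
t: 7.85
tool_pos: [0.4651, 0.0272, 0.2152]
eef_rot: [[-0.578, 0.816, -0.001], [0.816, 0.578, -0.0], [0.001, -0.001, -1.0]]
contact_force: [0.7, 0.6, 0.3]
gripper_width: 0.45
gripper_force: 0.0
```

```bash
python3 -c "
from h import *
print(togo([.4708,.0277,.128],.6133))"
```

```text
(array([-0.003 ,  0.0051,  0.0871]), np.float64(0.0029))
```

In the tool's units: 0.087 m / 0.75 = 0.116, 0.08 m / 0.75 = 0.1067.

Emit:
{"method": "jog_arm", "body": {"motion": [-0.004,0.0067,0.04,0,0.45,-0.004,0.0067,0.08,0,0.45,-0.004,0.0067,0.1067,0,0.45,-0.004,0.0067,0.116,0,0.45,-0.004,0.0067,0.116,0,0.45]}}

```text
t: 8.35
tool_pos: [0.4722, 0.0268, 0.1276]
eef_rot: [[-0.575, 0.818, -0.002], [0.818, 0.575, -0.0], [0.001, -0.002, -1.0]]
contact_force: [-0.3, 0.5, 0.3]
gripper_width: 0.448
gripper_force: 0.0
```

Emit:
{"method": "jog_arm", "body": {"motion": [0,0,0,0,0.3,0,0,0,0,0.2,0,0,0,0,0,0,0,0,0,0,0,0,0,0,0]}}

```text
t: 8.85
tool_pos: [0.4728, 0.0273, 0.1295]
eef_rot: [[-0.575, 0.818, 0.003], [0.818, 0.575, 0.001], [-0.001, 0.002, -1.0]]
contact_force: [2.0, -0.0, -0.5]
gripper_width: 0.142
gripper_force: 58.4
```

```bash
python3 -c "
from h import *
import cv2
print(togo([.4708,.0277,.128],.6133))
d=arm.get_image('side')['img'][150:260,225:365,::-1]
cv2.imwrite('pics/side4.png',cv2.resize(d,None,fx=5,fy=5,interpolation=cv2.INTER_CUBIC))
"
```

```text
(array([ 0.0014, -0.0014,  0.0015]), np.float64(-0.0002))
```

View pics/side4.png

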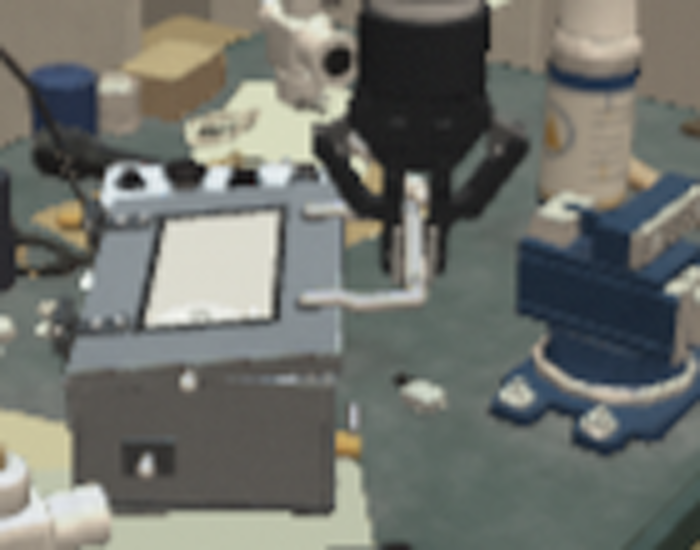

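The tube is clasped between the fingers at (413,230), with 58 N on the grip. Next I work out the arc.

```bash
python3 -c "
import numpy as np
f=np.append(.051+np.arange(0,16)*.1,[1.611,1.671]); y=.2024*(np.cos(.051)-np.cos(f)); z=-.2024*(np.sin(f)-np.sin(.051))
for k in range(0,len(f),4):
  print([[0,round(a-y[k],4),round(b-z[k],4)] for a,b in zip(y[k+1:k+5],z[k+1:k+5])])"
```

```text
[[0, np.float64(0.002), np.float64(-0.0201)], [0, np.float64(0.0061), np.float64(-0.04)], [0, np.float64(0.0121), np.float64(-0.0593)], [0, np.float64(0.02), np.float64(-0.0779)]]
[[0, np.float64(0.0097), np.float64(-0.0177)], [0, np.float64(0.0212), np.float64(-0.0344)], [0, np.float64(0.0342), np.float64(-0.0499)], [0, np.float64(0.0487), np.float64(-0.064)]]
[[0, np.float64(0.0159), np.float64(-0.0126)], [0, np.float64(0.0329), np.float64(-0.0235)], [0, np.float64(0.0509), np.float64(-0.0326)], [0, np.float64(0.0698), np.float64(-0.0399)]]
[[0, np.float64(0.0195), np.float64(-0.0054)], [0, np.float64(0.0394), np.float64(-0.0088)], [0, np.float64(0.0596), np.float64(-0.0102)], [0, np.float64(0.0718), np.float64(-0.0101)]]
[[0, np.float64(0.0121), np.float64(0.0009)]]
```

In the tool's units: -0.078 m / 0.75 = -0.104, -0.059 m / 0.75 = -0.0787.

Emit:
{"method": "jog_arm", "body": {"motion": [0,0.0027,-0.0267,0,0,0,0.008,-0.0533,0,0,0,0.016,-0.0787,0,0,0,0.0267,-0.104,0,0]}}

```text
t: 9.3
tool_pos: [0.4892, 0.0385, 0.2075]
eef_rot: [[-0.576, 0.818, 0.003], [0.818, 0.576, 0.001], [-0.001, 0.002, -1.0]]
contact_force: [5.7, -0.9, -6.1]
gripper_width: 0.139
gripper_force: 58.6
```

Emit:
{"method": "jog_arm", "body": {"motion": [0,0.0133,-0.024,0,0,0,0.028,-0.0453,0,0,0,0.0453,-0.0667,0,0,0,0.0653,-0.0853,0,0,0,0.0653,-0.0853,0,0]}}

```text
t: 9.8
tool_pos: [0.5305, 0.0662, 0.2722]
eef_rot: [[-0.576, 0.818, 0.004], [0.818, 0.576, -0.001], [-0.003, 0.003, -1.0]]
contact_force: [3.3, -3.3, -5.0]
gripper_width: 0.14
gripper_force: 59.1
```

Forces are small and the tube follows the arc, so I continue.

In the tool's units: 0.07 m / 0.75 = 0.0933, 0.051 m / 0.75 = 0.068.

Emit:
{"method": "jog_arm", "body": {"motion": [0,0.0213,-0.0167,0,0,0,0.044,-0.0313,0,0,0,0.068,-0.0433,0,0,0,0.0933,-0.0533,0,0,0,0.0933,-0.0533,0,0]}}

```text
t: 10.3
tool_pos: [0.5879, 0.1048, 0.3113]
eef_rot: [[-0.575, 0.818, 0.003], [0.818, 0.575, -0.004], [-0.005, 0.001, -1.0]]
contact_force: [1.6, -6.8, 3.8]
gripper_width: 0.138
gripper_force: 60.9
```

Emit:
{"method": "jog_arm", "body": {"motion": [0,0.026,-0.0073,0,0,0,0.0527,-0.012,0,0,0,0.0793,-0.0133,0,0,0,0.0793,-0.0133,0,0,0,0.0793,-0.0133,0,0]}}

```text
t: 10.8
tool_pos: [0.6365, 0.1375, 0.3214]
eef_rot: [[-0.574, 0.819, 0.004], [0.819, 0.574, -0.005], [-0.007, 0.0, -1.0]]
contact_force: [4.5, -6.1, 5.9]
gripper_width: 0.139
gripper_force: 61.1
```

```bash
python3 -c "
from h import *
s=arm.read_state();q=json.load(open('fit.json'));p=s['tool_pos']
l=np.array([np.cos(q[2]),np.sin(q[2])])@(p[:2]-q[:2]); z=p[2]-.006-.112
print(l,z,np.hypot(l,z),np.arctan2(z,-l)+.0593,togo([q[0]+.0202*np.cos(q[2]),q[1]+.0202*np.sin(q[2]),.3194],q[2]))"
```

```text
-0.0033359809966145458 0.20343445775158991 0.20346180813581008 1.6136994879230933 (array([0.0056, 0.0235, 0.002 ]), np.float64(-0.0023))
```

In the tool's units: 0.023 m / 0.75 = 0.0307, 0.001 m / 0.75 = 0.0013.

Emit:
{"method": "jog_arm", "body": {"motion": [0,0.0133,0,0,0,0,0.024,0.0013,0,0,0,0.0307,0.002,0,0,0,0.0307,0.002,0,0,0,0.0307,0.002,0,0]}}

```text
t: 11.3
tool_pos: [0.6559, 0.1505, 0.3206]
eef_rot: [[-0.573, 0.819, 0.007], [0.819, 0.573, -0.005], [-0.008, 0.002, -1.0]]
contact_force: [4.8, -6.6, 6.4]
gripper_width: 0.139
gripper_force: 61.3
```

Emit:
{"method": "jog_arm", "body": {"motion": [0,0,0,0,0,0,0,0,0,0]}}

```text
t: 11.5
tool_pos: [0.6557, 0.1504, 0.3207]
eef_rot: [[-0.573, 0.819, 0.006], [0.819, 0.573, -0.005], [-0.008, 0.002, -1.0]]
contact_force: [4.9, -5.6, 7.7]
gripper_width: 0.143
gripper_force: 61.3
```

```bash
python3 -c "
from h import *
import cv2
s=arm.read_state();q=json.load(open('fit.json'));p=s['tool_pos']
l=np.array([np.cos(q[2]),np.sin(q[2])])@(p[:2]-q[:2]); z=p[2]-.006-.112
print(l,z,np.hypot(l,z),np.arctan2(z,-l)+.0593)
d=arm.get_image('side')['img'][120:270,220:345,::-1]
cv2.imwrite('pics/side5.png',cv2.resize(d,None,fx=4,fy=4,interpolation=cv2.INTER_CUBIC))
"
```

```text
0.019808046865185766 0.2026535324111428 0.20361928425207546 1.727530234027084
```

View pics/side5.png

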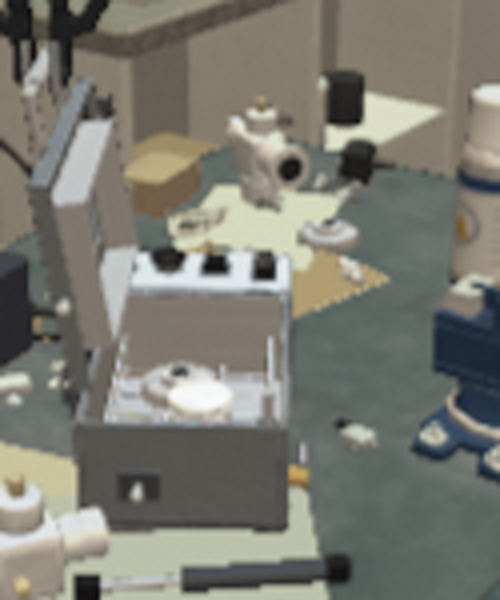

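The lid stands open, leaning slightly back at about (60,200), and is still held. Dead reckoning from two independent references puts it at 1.72–1.73 rad, inside the window, so I hand it in.

```bash
python3 -c "
from bench import arm
print(arm.sign_off())"
```

```text
the job is handed in; nothing more can be done
None
```

I pressed stop, vent and lid release in that order, each right down and let up. I then lifted the lid by its handle to about 1.73 rad (calculated from the arm's position) and handed the job in with the gripper still holding it; no verdict came back.

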